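Find and mark the balance point of a lamp arm

ROBOT

A 6-joint arm with a two-finger parallel gripper is mounted at the origin on the work surface. World frame = base frame: x ahead of the robot, y to its left, z up, the work surface at z = 0. Lengths are in m, angles in rad, forces in N, time in s.
With the tool pointing down it reaches from about 0.325 to 0.9 m from the base axis. Payload 6.1 kg.
Tool frame: the origin (TCP) lies on the centre line of the jaws, within the pads' length; the fingertips stand 17 mm ahead of it and the grasp point (between the pads) lies 2 mm behind it; z points along the fingers, x is the direction in which the jaws open and shut, and the axes are right-handed (so a half turn about z gives the same grasp; the last joint's range is limited). The gripper opens to 85 mm and grips with 20 to 120 N. Pads are 22 mm wide; open, the fingers measure 114 mm over their backs; the gripper's body (76 mm by 85 mm) begins 54 mm behind the grasp point. The pads swing forward as they close: fully open they stand 13 mm farther back than shut.
Start: joints at [-1.359, 0.22, 1.526, -0, 1.395, -0.126], TCP at [0.207, -0.59, 0.227] pointing down, gripper open.
Joint ranges: [-2.98, 2.98], [-0.91, 2.08], [0.09, 2.57], [-1.24, 4.39], [0.2, 2.65], [-2.68, 2.68]. Speed limits (rad/s): [2.57, 2.57, 3.01, 3.14, 3.14, 3.14].

INTERFACE

Orientations are given as a unit quaternion [x, y, z, w].
In Python, from rig import get_obs, grab_frame, get_calibration, close_job gives the robot as it stands.
- The arm moves only by the tool carry_out, never from a script. Its argument "plan" is a list of rows, each a list of 5 numbers: the gripper's target within -1 to 1 (fully open at 1, half-way at 0, shut at -1), then the shift along the tool's x, y, z in m, then the turn about the tool's z in rad. In form: [[hand, dx, dy, dz, roll], ...]. A call has 1 to 20 rows; each row shifts and turns the commanded pose from where the row before left it, along the tool's axes as they then stand; what a row does not reach is not made up. A row lasts 1/8 s, in which the tool goes at most 62.5 mm and 10.7 degrees, less where a joint would pass 70% of its speed; a pose out of reach is approached as far as the arm can. A call is refused whole if a number of a shift passes 0.0625 or a number of a turn 0.188, either way. A call with a gripper value outside its range is refused whole. The fingers move at their own pace and stop on an object; the grip force is fixed at half the most. Time passes only in rows, so rows that do not move let the fingers close. It gives the time, the measured TCP pose, the force and the opening at its end, in the units of the state.
- get_obs(): the state, without advancing time (a new reading comes with each control period).
- grab_frame(name): name is "scene" or "side" or "wrist"; returns (picture, depth): 480x640x3 uint8, blue, green, red; 480x640 float32, m along the optical axis (not along the pixel's ray), 0 where there is no reading.
- get_calibration(name): a dict with "vfov" (degrees; the focal length in pixels is half the picture's height over the tangent of half this angle, whatever the lens; pixels are square), "cx", "cy" (the principal point, pixels), "position" and "rotation" of the camera in the world. Camera axes: x right, y down, z forward; pixel columns grow to the right and rows downward; lengths in m; the calibration is good to about 2 mm. A picture is of the moment at which its call begins: read the wrist's pose just before it. get_calibration takes no time and is no camera call; for the wrist camera it gives the pose at the moment of the call.
- close_job(): hands the job in, once; it reports no verdict.
The state is a dict: "time": time; "joint_positions": joint angles; "dq": joint speeds; "effort": joint torques, N m; "tcp_pos": TCP position; "tcp_rot": TCP orientation; "force": force on the tool from outside, world axes, zero at the start; "ft_torque": the same for the moment, N m; "finger_gap": opening from 0.0 (shut) to 1.0 (fully open).
Only numpy, scipy, OpenCV 4.12 (cv2) and the standard library are available. Lean on these libraries where they do the work, as an engineer would, in place of code of your own. Each camera call takes 0.05 s, during which the arm holds its last target.

TASK

Slide the lamp arm along the knife edge, off the parking rest and without lifting it away from the stand, until it balances roughly level on the knife edge alone, and let go of it. Then mark the balance point: stand the red marker upright on top of the arm, directly above the knife edge, keeping the arm balanced, and leave the blue marker where it is.

Things in the scene. Friction and masses are not known exactly. Their poses are not given: they have to be found in the camera images.
- lamp_arm: Loose level bar, aluminium, 350 x 40 x 12 mm. Origin: middle of its underside, 160 mm above the table; x along it to the heavier end, z up. Below hang, on thin rods, a dark steel cylinder (x = +85 mm, 40 mm across, 45 to 105 mm down) and an orange block (x = -140, 36 mm wide, 55 to 90 mm down). Balances stably with the edge under x = +24; starts 40 to 80 mm off: slide it to its -x. Under 0.8 kg.
- edge (a point): Middle of the top of the fixed green stand's steel knife edge, 160 mm above the table, 9 mm wide, 50 mm long along y. x points to the parking rest: a post with black top (40 x 60 mm) at the same height, x = 171 to 211 mm, under the arm's heavier end at the start; the balanced arm's tip clears it by 20 mm. The arm lies across the edge, about along x. Base plate 320 x 100 x 12 mm.
- marker_red: The red marker, standing loose on the table: a disc 32 mm across and 8 mm thick with an upright round grip 18 mm across above it, 34 mm tall in all, 40 g. Origin: centre of its underside, z up.
- marker_blue: Blue marker of the same shape and size, a bystander: not to be moved. The two stand 70 mm or more apart on the table, beyond the orange end of the arm; either may be nearer to the robot. Origin: centre of its underside.
Things that resemble listed ones, but are neither listed nor needed, are in the scene too. Of the things shaped like the marker_red, the red one is meant.

How it is judged:
By the outcome, as a careful person would: the job done as asked, in the order asked, and still so for the second after the job is handed in, with the robot touching nothing.
It also fails if it takes over 51 s, if anything falls off the work surface, if the arm or the gripper's body presses on something with over 40 N, if the wrist force passes 120 N, or if a joint passes its speed limit or range.

## Working session

There is one attempt and no reset: what is moved stays moved. The work goes in short steps, Python scripts to look and compute and a tool call to move; the robot and the scene stay as the last step left them, time stands still between calls to the robot, and variables do not carry over. Pictures are saved under pics/ and viewed, and the job is handed in when it is done.

Besides the shell and the picture viewer there is one more tool, called in YAML: its name, and indented under it one key for each argument. carry_out: Moves the arm, as the interface text tells. Its arguments: {"type":"object","properties":{"plan":{"type":"array","items":{"type":"array","items":{"type":"number"}}}},"required":["plan"]}

```bash
mkdir -p pics; ls; cat > h.py <<'E'
import numpy as np, cv2, json
from rig import get_obs, grab_frame, get_calibration
def cal(n):
    c=get_calibration(n); f=240/np.tan(np.radians(c['vfov'])/2)
    return f,c['cx'],c['cy'],np.array(c['position']),np.array(c['rotation'])
E
python3 - <<'E'
from h import *
for n in ["scene","side","wrist"]:
    print(n,get_calibration(n))
    p,d=grab_frame(n); cv2.imwrite(f'pics/{n}0.png',p); np.save(f'{n}0.npy',d); print(d.min(),d.max())
print(get_obs())
E
```

```text
pics
scene {'vfov': 46.59435332808067, 'cx': 311.6146305343444, 'cy': 243.61040413193794, 'position': array([ 1.07149227, -0.66144305,  0.71155853]), 'rotation': array([ 0.83607029,  0.33215857, -0.16934264, -0.40246766])}
0.0 3.5430233
side {'vfov': 48.02657122263636, 'cx': 309.6475895313632, 'cy': 237.06628806367522, 'position': array([ 0.3816747 , -0.79375697,  0.74746819]), 'rotation': array([ 0.9111163 , -0.10238881,  0.05203595, -0.39582304])}
0.0 3.5458846
wrist {'vfov': 71.48202132233779, 'cx': 314.2764944790001, 'cy': 237.56877715604196, 'position': array([ 0.26840283, -0.56702412,  0.37158503]), 'rotation': array([ 0.8088548 , -0.57353705, -0.07597466,  0.10505721])}
0.0 1.4495127
{'time': 0.15, 'joint_positions': array([-1.35908686e+00,  2.21061871e-01,  1.52734403e+00, -2.47501494e-05,
        1.39471258e+00, -1.26066817e-01]), 'dq': array([ 0.00044897, -0.00140752, -0.00401064,  0.00067149,  0.00075423,
       -0.00135471]), 'effort': array([ 1.18921798e-03, -4.97484970e+01, -3.89903855e+01, -2.74439362e-04,
        7.18811323e-03,  2.17282900e-05]), 'tcp_pos': array([ 0.20702625, -0.58921307,  0.22654235]), 'tcp_rot': array([ 8.15902317e-01, -5.78189265e-01, -5.70296597e-04, -5.06897649e-04]), 'force': array([-0.19619924,  0.30962482, -0.28948058]), 'ft_torque': array([0.00046524, 0.00352495, 0.04177896]), 'finger_gap': 0.9991351051710189}
```

View pics/scene0.png

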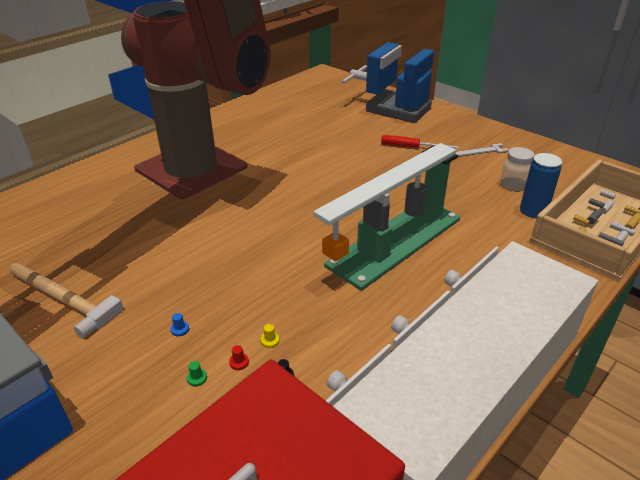

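View pics/side0.png

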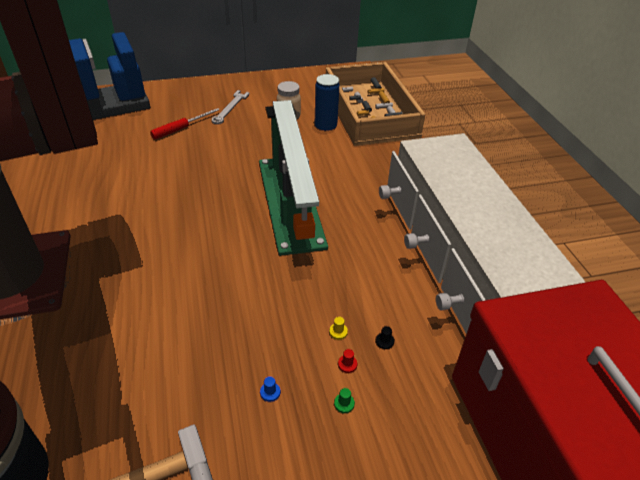

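View pics/wrist0.png

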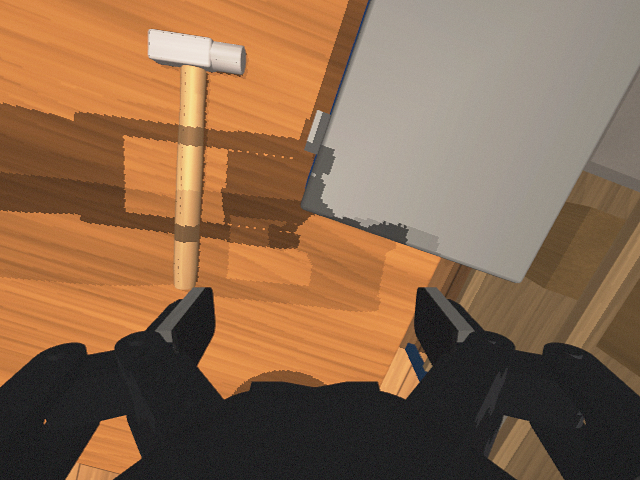

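The scene view shows the lamp arm from about (325,212) to (450,152) on its green stand. Five markers stand near (180,325) to (285,370). The red one is at (238,357) in scene and (347,360) in side. The red box and the screwdriver are red too, but they aren't marker-shaped.

Next I'll measure positions.

```bash
cat >> h.py <<'E'
from scipy.spatial.transform import Rotation as R
def cal(n):
    c=get_calibration(n); f=240/np.tan(np.radians(c['vfov'])/2)
    return f,c['cx'],c['cy'],np.array(c['position']),R.from_quat(c['rotation']).as_matrix()
def ray(n,uv,z,C=None):
    f,cx,cy,p,M=C or cal(n); d=M@np.array([(uv[0]-cx)/f,(uv[1]-cy)/f,1]); return p+d*(z-p[2])/d[2]
def proj(n,X,C=None):
    f,cx,cy,p,M=C or cal(n); q=M.T@(np.array(X)-p); return f*q[0]/q[2]+cx,f*q[1]/q[2]+cy
def cloud(n,d,C=None):
    f,cx,cy,p,M=C or cal(n); v,u=np.mgrid[:480,:640]
    q=np.stack([(u-cx)/f*d,(v-cy)/f*d,d],-1); P=q@M.T+p; P[d<=0]=np.nan; return P
E
python3 - <<'E'
from h import *
for n in ["scene","side"]:
    p=cv2.imread(f'pics/{n}0.png'); d=np.load(f'{n}0.npy'); P=cloud(n,d)
    hsv=cv2.cvtColor(p,cv2.COLOR_BGR2HSV); H,S,V=cv2.split(hsv)
    on=(P[...,2]>-0.01)&(P[...,2]<0.05)
    ms={'red':((H<4)|(H>176))&(S>200),'yellow':(H>22)&(H<34)&(S>150),'green':(H>50)&(H<75)&(S>200),'blue':(H>100)&(H<125)&(S>180)}
    for k,m in ms.items():
        m=(m&(V>60)).astype(np.uint8)
        c,l,s,ce=cv2.connectedComponentsWithStats(m)
        for i in range(1,c):
            if 120<s[i,4]<900:
                q=P[l==i]; print(n,k,s[i],ce[i].round(1),np.nanmedian(q,0).round(3),np.nanmin(q,0).round(3),np.nanmax(q,0).round(3))
    # arm top: depth heights
    m=(P[...,2]>0.162)&(P[...,2]<0.182)&(P[...,0]>0.3)&(S<60)
    m=m.astype(np.uint8); c,l,s,ce=cv2.connectedComponentsWithStats(m)
    i=1+np.argmax(s[1:,4]); q=P[l==i]; print(n,'arm',s[i],np.nanmedian(q,0))
    r=cv2.minAreaRect(q[:,:2].astype(np.float32)); print(r, cv2.boxPoints(r).round(4).tolist())
    A=np.c_[q[:,:2],np.ones(len(q))]; print('plane',np.linalg.lstsq(A,q[:,2],rcond=None)[0])
    # crop
    u0,v0,w,h=s[i,:4]; cr=p[max(0,v0-40):v0+h+100,max(0,u0-40):u0+w+40]
    cv2.imwrite(f'pics/{n}_arm.png',cv2.resize(cr,None,fx=2.5,fy=2.5)); print(cr.shape,max(0,u0-40),max(0,v0-40))
E
```

```text
scene red [382 135  38  13 319] [399.5 141.1] [0.321 0.437 0.016] [ 0.279  0.41  -0.001] [0.366 0.468 0.027]
scene red [230 346  19  24 319] [238.3 358.6] [ 0.573 -0.327  0.01 ] [ 0.555 -0.34   0.   ] [ 0.583 -0.308  0.036]
scene yellow [261 324  18  24 315] [269.3 336.6] [ 0.575 -0.261  0.011] [ 0.556 -0.273 -0.002] [ 0.586 -0.241  0.037]
scene blue [ 96   0  75  13 391] [128.2   3.4] [-0.721  0.318  0.194] [-0.945  0.307  0.175] [-0.695  0.473  0.215]
scene blue [368  60  25  25 145] [379.9  72.3] [0.142 0.563 0.112] [0.12  0.537 0.077] [0.155 0.639 0.159]
scene blue [171 314  18  22 277] [178.9 325.5] [ 0.442 -0.349  0.01 ] [ 0.423 -0.361 -0.001] [ 0.453 -0.331  0.035]
scene arm [ 314  143  142   82 2666] [0.56390346 0.04101748 0.1707459 ]
((0.5612322092056274, 0.06733763217926025), (0.35137343406677246, 0.04343654587864876), 86.2684555053711) [[0.5281000137329102, -0.10660000145435333], [0.5715000033378601, -0.10939999669790268], [0.5942999720573425, 0.24120000004768372], [0.5509999990463257, 0.24410000443458557]]
plane [-0.07697277  0.00640746  0.21312849]
(222, 222, 3) 274 103

[... 714 characters left out ...]
] [0.124 0.6   0.168] [-0.219  0.543 -0.48 ] [0.15  2.302 0.172]
side blue [108  55  16  18 194] [115.1  63.9] [0.201 0.613 0.117] [-0.038  0.57  -0.593] [0.222 2.31  0.13 ]
side blue [260 377  20  24 330] [269.7 389.7] [ 0.433 -0.352  0.011] [ 0.418 -0.362  0.002] [ 0.448 -0.335  0.035]
side arm [ 273  101   46  107 2290] [0.55493929 0.02879544 0.17024913]
((0.5575466752052307, 0.0661483108997345), (0.35356512665748596, 0.04058876261115074), 86.20476531982422) [[0.525600016117096, -0.10890000313520432], [0.566100001335144, -0.11159999668598175], [0.5895000100135803, 0.24120000004768372], [0.5490000247955322, 0.24390000104904175]]
plane [0.01775015 0.00046784 0.16016834]
(247, 126, 3) 233 61
```

View pics/scene_arm.png

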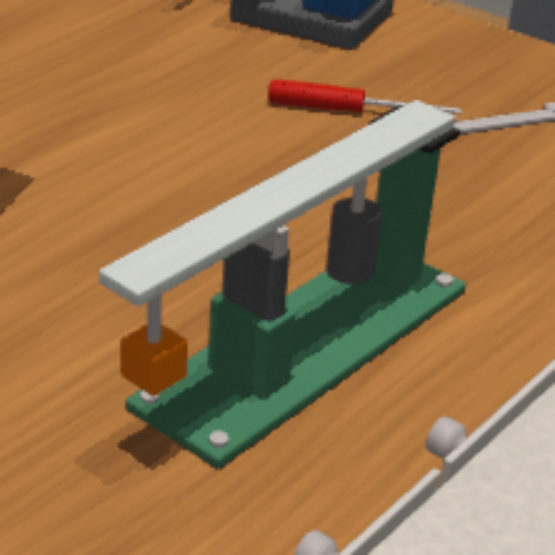

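```bash
python3 - <<'E'
from h import *
p=cv2.imread('pics/side0.png'); cv2.imwrite('pics/side_arm2.png',cv2.resize(p[80:270,220:350],None,fx=3.1,fy=3.1,interpolation=cv2.INTER_CUBIC))
p=cv2.imread('pics/scene0.png'); cv2.imwrite('pics/scene_mk.png',cv2.resize(p[290:400,140:320],None,fx=4,fy=4,interpolation=cv2.INTER_CUBIC))
E
```

```text
(no output)
```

View pics/side_arm2.png

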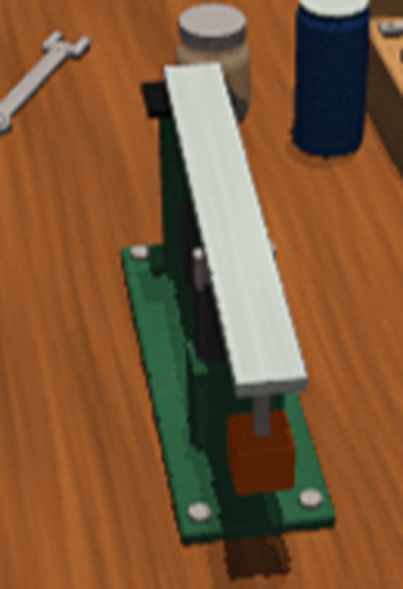

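View pics/scene_mk.png

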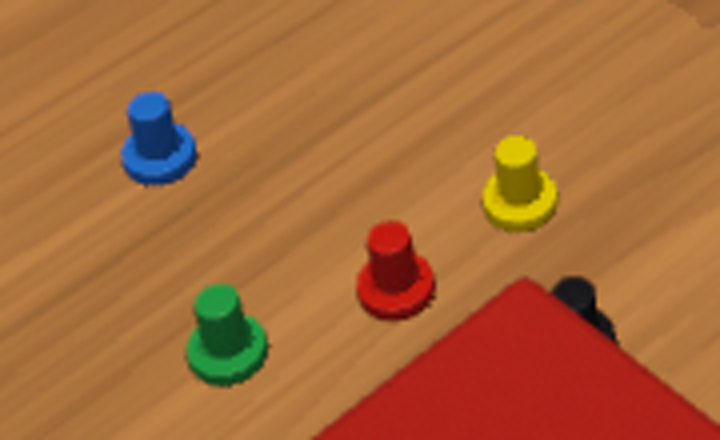

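The marker candidates in the scene crop are blue (179,325), green (196,373), red (238,357), yellow (269,335) and black (285,367). Only the one at (238,357) is red and marker-shaped, so that's the one, at about (0.567,-0.329). Next I'll find the stand axis and the knife edge in enlarged crops.

```bash
python3 - <<'E'
from h import *
def crop(n,x0,y0,w,h,k):
    p=cv2.imread(f'pics/{n}0.png')[y0:y0+h,x0:x0+w]
    p=cv2.resize(p,None,fx=k,fy=k,interpolation=cv2.INTER_NEAREST); p=cv2.convertScaleAbs(p,alpha=1.5,beta=25)
    for i in range(0,w,10): cv2.putText(p,str(x0+i),(i*k,10),0,.35,(0,255,255),1); cv2.line(p,(i*k,0),(i*k,h*k),(0,255,255) if 0 else (90,160,160),1)
    for i in range(0,h,10): cv2.putText(p,str(y0+i),(0,i*k+10),0,.35,(0,255,255),1); cv2.line(p,(0,i*k),(w*k,i*k),(90,160,160),1)
    return p
a=crop('scene',350,160,80,60,7); b=crop('side',250,130,60,60,7)
cv2.imwrite('pics/k1.png',a); cv2.imwrite('pics/k2.png',b)
cv2.imwrite('pics/k3.png',np.vstack([crop('scene',420,130,60,40,7),crop('side',250,90,60,40,7)]))
E
```

```text
(no output)
```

View pics/k1.png

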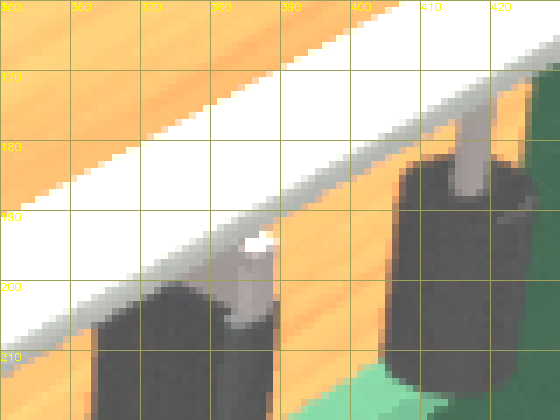

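View pics/k2.png

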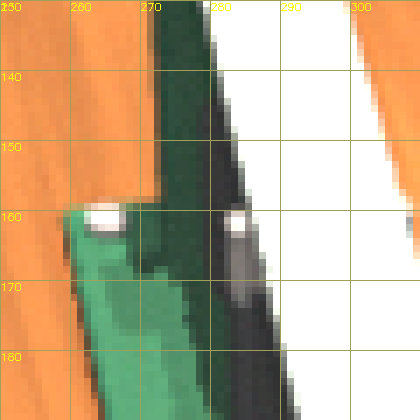

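View pics/k3.png

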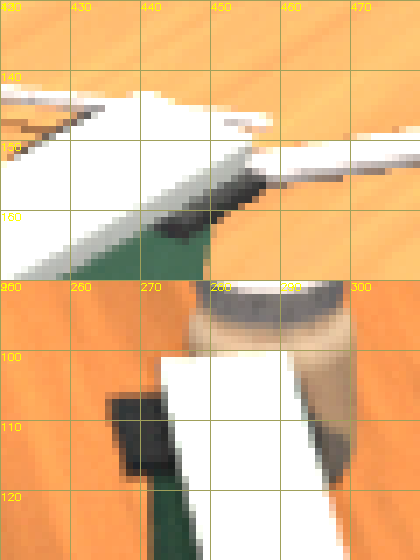

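In k1 the knife's far end shows as a light patch at scene (384-389,193-195). In k2 its other end shows at side (282-285,160-163). In k3 the rest's black top has its left corners at side (264.5,107.5) and (267.5,117.5).

```bash
python3 - <<'E'
from h import *
print('knife far(+x) end', [ray('scene',u,.16).round(4)[:2] for u in [(384.5,194.5),(389.3,193.5),(387,194.3)]])
print('knife near(-x) end', [ray('side',u,.16).round(4)[:2] for u in [(282,161.5),(285,161.5),(283.5,160),(283.5,163)]])
print('post side', [ray('side',u,.16).round(4)[:2] for u in [(264.5,107.2),(267.5,117.5)]])
print('post scene', [ray('scene',u,.16).round(4)[:2] for u in [(458,153)]])
for n in ['scene','side']:
    p=cv2.imread(f'pics/{n}0.png'); H,S,V=cv2.split(cv2.cvtColor(p,cv2.COLOR_BGR2HSV)); P=cloud(n,np.load(f'{n}0.npy'))
    m=(H>60)&(H<90)&(S>80)&(P[...,2]<0.02)&(P[...,2]>0.006)&(P[...,0]>.4)&(P[...,1]>-.2)
    q=P[m]; print(n,m.sum()); r=cv2.minAreaRect(q[:,:2].astype(np.float32)); print(r,cv2.boxPoints(r).round(4).tolist())
    # steel cylinder / orange block
    o=(H>5)&(H<16)&(S>220)&(P[...,2]>0.06)&(P[...,2]<0.12); q=P[o&(P[...,0]>.4)]; print('orange',len(q),np.nanmedian(q,0),np.nanmin(q,0),np.nanmax(q,0))
E
```

```text
knife far(+x) end [array([0.5784, 0.0296]), array([0.5828, 0.038 ]), array([0.5813, 0.0332])]
knife near(-x) end [array([0.53  , 0.0335]), array([0.5356, 0.0323]), array([0.5338, 0.0377]), array([0.5319, 0.0281])]
post side [array([0.5318, 0.2399]), array([0.5308, 0.1964])]
post scene [array([0.5936, 0.2478])]
scene 3324
((0.5628268718719482, 0.10228937119245529), (0.32044586539268494, 0.09851199388504028), 87.79641723632812) [[0.5073999762535095, -0.05590000003576279], [0.60589998960495, -0.059700001031160355], [0.6182000041007996, 0.2605000138282776], [0.5198000073432922, 0.26429998874664307]]
orange 505 [ 0.56209802 -0.08283529  0.095242  ] [ 0.5340931  -0.09204099  0.07037166] [ 0.57117269 -0.05344296  0.10710441]
side 1913
((0.5574585199356079, 0.10168226063251495), (0.323134183883667, 0.09831489622592926), 87.83625793457031) [[0.5022000074386597, -0.05790000036358833], [0.6004999876022339, -0.06159999966621399], [0.6126999855041504, 0.2612999975681305], [0.5144000053405762, 0.26499998569488525]]
orange 435 [ 0.54504218 -0.08830891  0.09952501] [ 0.52921189 -0.38578837  0.06359231] [ 0.72011436 -0.05529054  0.10647775]
```

Fused estimates:
- **Knife middle:** about (0.557, 0.033). The stand's x axis is at 87.8°.
- **Arm:** centre about (0.559, 0.067), axis at 86.2°.
- **Slide:** the edge sits under arm x ≈ -34 mm, so I need about 58 mm of slide. That fits the stated 40 to 80 mm.

I'll raise the tool and turn it so the jaws open across the arm.

carry_out:
  plan:
    - [1,0,0,-0.012,-0.1666]
    - [1,0,0,-0.012,-0.1666]
    - [1,0,0,-0.012,-0.1666]
    - [1,0,0,-0.012,-0.1666]
    - [1,0,0,-0.012,-0.1666]
    - [1,0,0,-0.012,-0.1666]
    - [1,0,0,-0.012,-0.1666]
    - [1,0,0,0,0]

```text
time: 1.15
tcp_pos: [0.2072, -0.5901, 0.3123]
tcp_rot: [0.999, -0.034, 0.0, 0.001]
force: [-0.1, 0.0, -0.5]
finger_gap: 1.0
```

carry_out:
  plan:
    - [1,0.0171,-0.0406,0,0]
    - [1,0.0171,-0.0406,0,0]
    - [1,0.0171,-0.0406,0,0]
    - [1,0.0171,-0.0406,0,0]
    - [1,0.0171,-0.0406,0,0]
    - [1,0.0171,-0.0406,0,0]
    - [1,0.0171,-0.0406,0,0]
    - [1,0.0171,-0.0406,0,0]
    - [1,0.0171,-0.0406,0,0]
    - [1,0.0171,-0.0406,0,0]
    - [1,0.0171,-0.0406,0,0]
    - [1,0.0171,-0.0406,0,0]
    - [1,0.0171,-0.0406,0,0]
    - [1,0.0171,-0.0406,0,0]
    - [1,0.0171,-0.0406,0,0]
    - [1,0.0171,-0.0406,0,0]
    - [1,0,0,0,0]
    - [1,0,0,0,0]

```text
time: 3.4
tcp_pos: [0.523, 0.04, 0.3106]
tcp_rot: [0.999, -0.034, -0.001, 0.0]
force: [-0.1, -0.4, -0.3]
finger_gap: 1.006
```

```bash
python3 - <<'E'
from h import *
C=cal('wrist'); p,d=grab_frame('wrist'); cv2.imwrite('pics/w1.png',p)
P=cloud('wrist',d,C); S=cv2.cvtColor(p,cv2.COLOR_BGR2HSV)[...,1]
m=((P[...,2]>0.160)&(P[...,2]<0.185)&(S<70)).astype(np.uint8)
c,l,s,ce=cv2.connectedComponentsWithStats(m); i=1+np.argmax(s[1:,4]); q=P[l==i]
r=cv2.minAreaRect(q[:,:2].astype(np.float32)); print(s[i],np.nanmedian(q[:,2]),r,cv2.boxPoints(r).round(4).tolist())
print(C[3], get_obs()['tcp_pos'])
E
```

```text
[  329     0    58   368 17237] 0.17058730272915146 ((0.5595728754997253, 0.05300707370042801), (0.3179529905319214, 0.04338657110929489), 86.10637664794922) [[0.5271000266075134, -0.10409999638795853], [0.5703999996185303, -0.1071000024676323], [0.5920000076293945, 0.210099995136261], [0.5486999750137329, 0.21310000121593475]]
[0.52753305 0.10582658 0.4557026 ] [0.52297877 0.03957987 0.31079422]
```

View pics/w1.png

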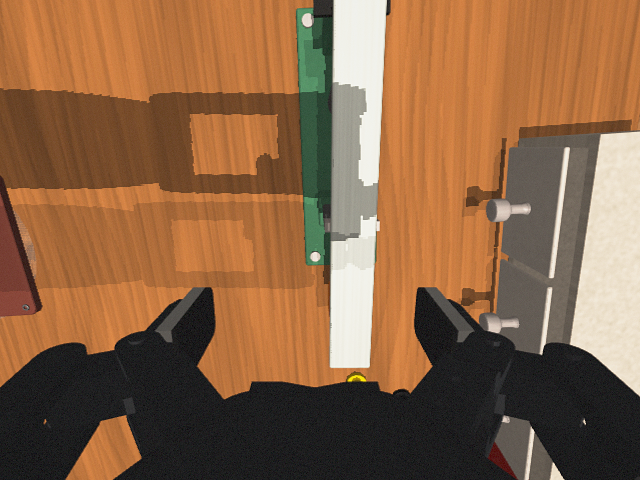

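The wrist view shows the bar from (350,365) up to (360,0). The knife ends stick out at about (327,226) on the left and (377,226) on the right. I'll cast those rays onto z = 0.16.

```bash
python3 - <<'E'
from h import *
C=cal('wrist'); p=cv2.imread('pics/w1.png')
a=p[195:255,290:400]; a=cv2.resize(a,None,fx=7,fy=7,interpolation=cv2.INTER_NEAREST); a=cv2.convertScaleAbs(a,alpha=1.3,beta=30)
for i in range(0,110,10): cv2.putText(a,str(290+i),(i*7,10),0,.35,(0,0,255),1); cv2.line(a,(i*7,0),(i*7,420),(90,160,160),1)
for i in range(0,60,10): cv2.putText(a,str(195+i),(0,i*7+10),0,.35,(0,0,255),1); cv2.line(a,(0,i*7),(770,i*7),(90,160,160),1)
cv2.imwrite('pics/w1k.png',a)
for u in [(327,222),(327,230),(378.5,222),(378.5,230)]: print(u,ray('wrist',u,.16,C).round(4))
E
```

```text
(327, 222) [0.5344 0.0405 0.16  ]
(327, 230) [0.5339 0.033  0.16  ]
(378.5, 222) [0.581  0.0372 0.16  ]
(378.5, 230) [0.5808 0.0297 0.16  ]
```

View pics/w1k.png

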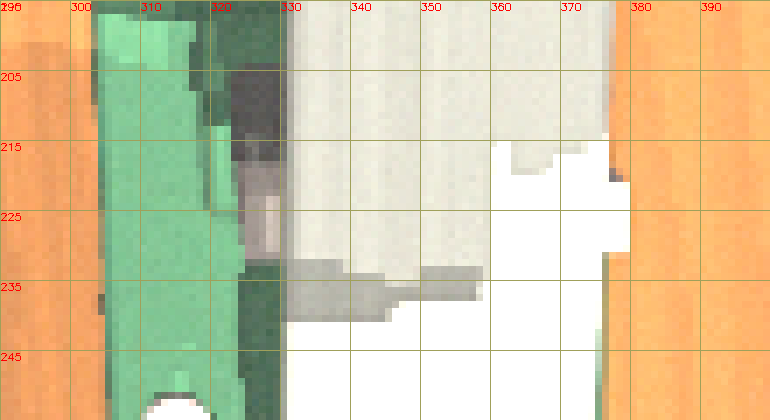

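All views agree on a slide of about 58 mm. I'll move over the grasp point on the arm at y ≈ 0.12 and go down.

carry_out:
  plan:
    - [1,0.0117,-0.0276,0,0]
    - [1,0.0117,-0.0276,0,0]
    - [1,0.0117,-0.0276,0,0]
    - [1,0,0,0.025,0]
    - [1,0,0,0.025,0]
    - [1,0,0,0.025,0]
    - [1,0,0,0.025,0]
    - [1,0,0,0.02,0]
    - [1,0,0,0.01,0]
    - [1,0,0,0.01,0]
    - [1,0,0,0,0]
    - [1,0,0,0,0]

```text
time: 4.95
tcp_pos: [0.5645, 0.1206, 0.1722]
tcp_rot: [0.999, -0.033, 0.001, -0.0]
force: [-0.6, -0.4, 0.3]
finger_gap: 1.003
```

carry_out:
  plan:
    - [0,0,0,0,0]
    - [-0.2,0,0,0,0]
    - [-0.4,0,0,0,0]
    - [-0.4,0,0,0,0]

```text
time: 5.45
tcp_pos: [0.564, 0.1205, 0.1715]
tcp_rot: [0.999, -0.033, 0.0, -0.0]
force: [0.2, -0.3, -0.6]
finger_gap: 0.299
```

A gap of 0.299 is about 25 mm, less than the 40 mm bar, so I'll look before doing anything else.

```bash
python3 - <<'E'
from h import *
ps=[]
for n in ['scene','side','wrist']:
    p,d=grab_frame(n); cv2.imwrite(f'pics/{n}2.png',p); ps.append(p)
a=cv2.resize(ps[0][60:300,280:520],(480,480)); b=cv2.resize(ps[1][60:300,180:420],(480,480))
cv2.imwrite('pics/c2.png',cv2.resize(np.hstack([a,b]),(800,400)))
E
```

```text
(no output)
```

View pics/c2.png

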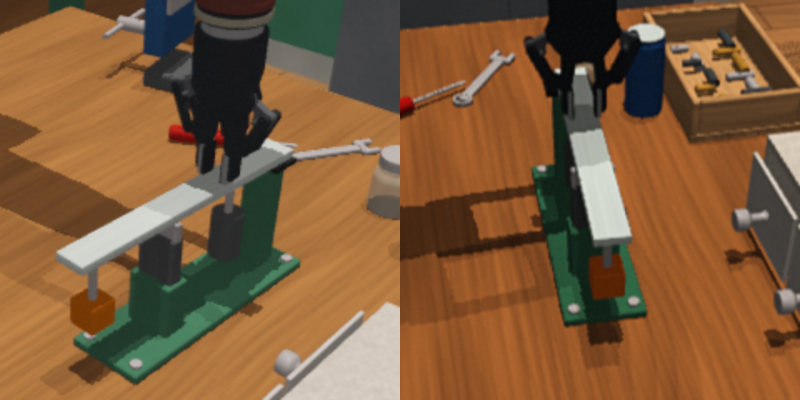

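View pics/wrist2.png

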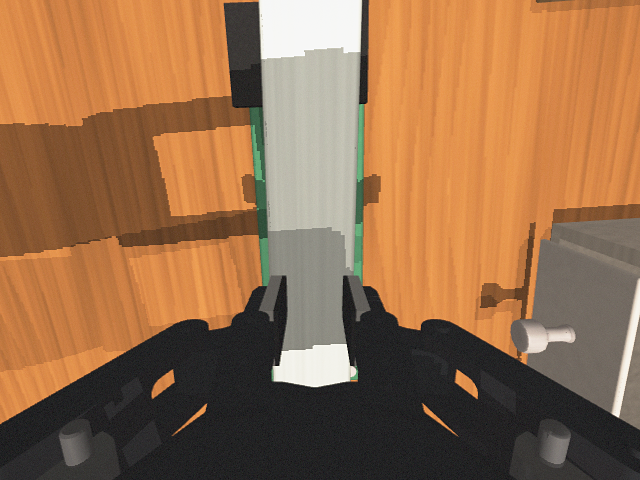

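```bash
python3 - <<'E'
from h import *
p=cv2.imread('pics/scene2.png')[130:190,370:450]; q=cv2.imread('pics/side2.png')[90:150,250:330]
f=lambda p:cv2.convertScaleAbs(cv2.resize(p,None,fx=5,fy=5,interpolation=cv2.INTER_CUBIC),alpha=1.5,beta=20)
cv2.imwrite('pics/c3.png',np.hstack([f(p),f(q)]))
P=cloud('wrist',np.zeros((480,640)));
o=get_obs(); print(o['tcp_pos'],o['force'],o['finger_gap'])
for h in (0,.005,.01,.017): print(h,proj('scene',o['tcp_pos']-[0,0,h]),proj('side',o['tcp_pos']-[0,0,h]))
E
```

```text
[0.56403053 0.12049149 0.17142341] [-1.2217746   0.25160962 -0.50073843] 0.2995122617623359
0 (np.float64(408.60485332597733), np.float64(167.04415072855835)) (np.float64(290.277487004464), np.float64(130.0036266211377))
0.005 (np.float64(408.36217161196026), np.float64(169.34368377763272)) (np.float64(290.3043046813702), np.float64(132.17161062559833))
0.01 (np.float64(408.1209090297818), np.float64(171.62976982853897)) (np.float64(290.3309533556306), np.float64(134.3259321851683))
0.017 (np.float64(407.78550195184454), np.float64(174.8079230063916)) (np.float64(290.36798060354477), np.float64(137.31927428141773))
```

View pics/c3.png

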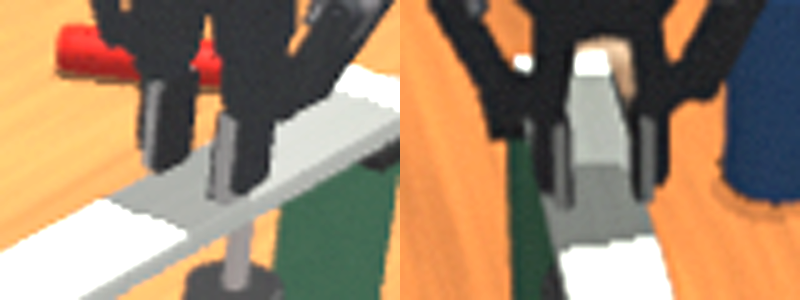

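The fingertips look to be on top of the bar at roughly TCP height, not beside it. I'll lift, open to about bar width, and triangulate the tips before trying again.

carry_out:
  plan:
    - [-0.4,0,0,-0.02,0]
    - [0.1,0,0,-0.02,0]
    - [0.1,0,0,0,0]
    - [0.1,0,0,0,0]

```text
time: 6.1
tcp_pos: [0.5641, 0.1205, 0.2118]
tcp_rot: [0.999, -0.033, 0.0, -0.0]
force: [-0.2, 0.6, 0.2]
finger_gap: 0.548
```

```bash
python3 - <<'E'
from h import *
ps=[]
o=get_obs(); print(o['tcp_pos'],o['force'],o['finger_gap'])
for n in ['scene','side']:
    p,d=grab_frame(n); cv2.imwrite(f'pics/{n}3.png',p); ps.append(p); np.save(f'{n}3.npy',d)
u,v=map(int,proj('scene',o['tcp_pos'])); a=ps[0][v-40:v+40,u-40:u+40]; print(u-40,v-40)
u,v=map(int,proj('side',o['tcp_pos'])); b=ps[1][v-40:v+40,u-40:u+40]; print(u-40,v-40)
f=lambda p:cv2.convertScaleAbs(cv2.resize(p,None,fx=5,fy=5,interpolation=cv2.INTER_CUBIC),alpha=1.5,beta=20)
cv2.imwrite('pics/c4.png',np.hstack([f(a),f(b)]))
E
```

```text
[0.56413403 0.12049839 0.21177206] [-0.17089873  0.58795744  0.1571696 ] 0.5478309914160003
370 107
250 71
```

View pics/c4.png

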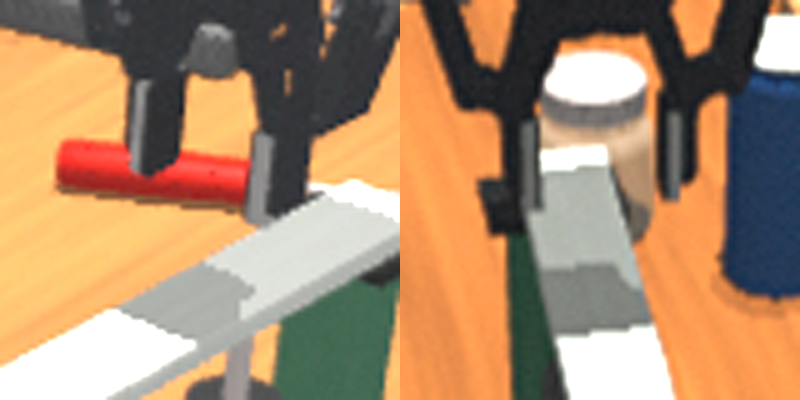

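Tips: left at scene (400,141) and side (276,112.6), right at scene (424,151) and side (304.4,110.6). I'll triangulate them.

```bash
cat >> h.py <<'E'
def tri(us,uo):
    A=np.zeros((3,3));b=np.zeros(3);ps=[]
    for n,u in (('scene',us),('side',uo)):
        f,cx,cy,p,M=cal(n); d=M@np.array([(u[0]-cx)/f,(u[1]-cy)/f,1]); d/=np.linalg.norm(d); Q=np.eye(3)-np.outer(d,d); A+=Q;b+=Q@p; ps.append((p,d))
    X=np.linalg.solve(A,b); return X,[np.linalg.norm(np.cross(X-p,d)) for p,d in ps]
E
python3 - <<'E'
from h import *
print(tri((400,141.4),(276,112.6)),tri((424,151),(304.4,110.6)))
for n in ['scene','side']:
    P=cloud(n,np.load(f'{n}3.npy'))
    m=(abs(P[...,0]-.564)<.06)&(abs(P[...,1]-.12)<.02)&(P[...,2]>.18)&(P[...,2]<.25)
    print(n,m.sum(),np.sort(P[...,2][m])[:8], [np.nanmin(P[...,2][m&(P[...,0]<.555)]),np.nanmin(P[...,2][m&(P[...,0]>.575)])])
E
```

```text
(array([0.53676297, 0.12383495, 0.21307026]), [np.float64(0.0011397168532090224), np.float64(0.00113971685320901)]) (array([0.59233883, 0.12077456, 0.21364394]), [np.float64(0.0020215033103260487), np.float64(0.0020215033103260375)])
scene 359 [0.21712037 0.21768711 0.21773113 0.21785779 0.21787968 0.21789371
 0.21813881 0.21822607] [np.float64(0.21712036503983645), np.float64(0.21785779360037194)]
side 229 [0.21635641 0.21643473 0.21719987 0.21750108 0.21768978 0.21790321
 0.21794467 0.21796242] [np.float64(0.2175010763200822), np.float64(0.21635640724468652)]
```

The tips sit 2 to 5 mm behind the TCP at this opening, rather than about 11 mm ahead, so I'll use the measured offset. I'll open, go down to TCP z ≈ 0.153 (tips about 0.157), then close on the sides.

carry_out:
  plan:
    - [0.7,0,0,0,0]
    - [0.7,0,0,0.01,0]
    - [0.7,0,0,0.015,0]
    - [0.7,0,0,0.015,0]
    - [0.7,0,0,0.01,0]
    - [0.7,0,0,0.008,0]
    - [0.7,0,0,0,0]

```text
time: 7.08
tcp_pos: [0.5636, 0.1204, 0.1526]
tcp_rot: [0.999, -0.033, -0.001, 0.0]
force: [-1.1, 0.3, 0.9]
finger_gap: 0.85
```

carry_out:
  plan:
    - [0.4,0,0,0,0]
    - [0.1,0,0,0,0]
    - [-0.1,0,0,0,0]
    - [-0.2,0,0,0,0]
    - [-0.2,0,0,0,0]

```text
time: 7.7
tcp_pos: [0.5641, 0.1206, 0.1544]
tcp_rot: [0.999, -0.033, 0.0, -0.0]
force: [-3.8, -0.2, 6.4]
finger_gap: 0.451
```

The gap of 0.451 matches the 40 mm bar, so the bar is gripped, with about 6 N of downward press. I'll ease that by 1 mm and slide 58 mm along the bar axis toward its orange end.

carry_out:
  plan:
    - [-0.2,0,0,-0.001,0]
    - [-0.2,0,0.003,0,0]
    - [-0.2,0,0.005,0,0]
    - [-0.2,0,0.005,0,0]
    - [-0.2,0,0.005,0,0]
    - [-0.2,0,0.005,0,0]
    - [-0.2,0,0.005,0,0]
    - [-0.2,0,0.005,0,0]
    - [-0.2,0,0.005,0,0]
    - [-0.2,0,0.005,0,0]
    - [-0.2,0,0.005,0,0]
    - [-0.2,0,0.005,0,0]
    - [-0.2,0,0.005,0,0]
    - [-0.2,0,0,0,0]
    - [-0.2,0,0,0,0]

```text
time: 9.57
tcp_pos: [0.5601, 0.0617, 0.1543]
tcp_rot: [0.999, -0.033, -0.0, 0.001]
force: [-1.1, -2.7, -0.7]
finger_gap: 0.45
```

```bash
cat > armfit.py <<'E'
from h import *
import sys
t=sys.argv[1]; ps={}
o=get_obs(); print(o['time'],o['tcp_pos'].round(4),o['force'].round(2),o['finger_gap'])
for n in ['scene','side']:
    p,d=grab_frame(n); cv2.imwrite(f'pics/{n}_{t}.png',p); P=cloud(n,d); ps[n]=p
    S=cv2.cvtColor(p,cv2.COLOR_BGR2HSV)[...,1]
    m=(P[...,2]>0.15)&(P[...,2]<0.19)&(abs(P[...,0]-.56)<.04)&(P[...,1]<.3)&(P[...,1]>-.2)&(S<60)&(p.max(2)>100)
    q=P[m]; r=cv2.minAreaRect(q[:,:2].astype(np.float32)); print(n,len(q),np.round(r[0],4),np.round(r[1],4),r[2],cv2.boxPoints(r).round(4).tolist())
    for lo in np.arange(-.2,.25,.05):
        k=(q[:,1]>lo)&(q[:,1]<lo+.05)
        if k.sum()>20: print('  y',round(lo+.025,3),'z',np.median(q[k,2]).round(4),k.sum())
a=cv2.resize(ps['scene'][100:320,260:500],(436,400)); b=cv2.resize(ps['side'][80:300,220:420],(364,400))
cv2.imwrite(f'pics/c_{t}.png',np.hstack([a,b]))
E
python3 armfit.py s1
```

```text
9.575 [0.5601 0.0617 0.1543] [-1.06 -2.68 -0.72] 0.45011474899413556
scene 2540 [0.5551 0.0395] [0.4128 0.058 ] 87.36963653564453 [[0.516700029373169, -0.16529999673366547], [0.5745999813079834, -0.1679999977350235], [0.593500018119812, 0.2443999946117401], [0.5356000065803528, 0.24709999561309814]]
  y -0.175 z 0.1703 234
  y -0.125 z 0.171 521
  y -0.075 z 0.1709 481
  y -0.025 z 0.1708 438
  y 0.025 z 0.1707 407
  y 0.075 z 0.1708 166
  y 0.125 z 0.1693 132
  y 0.175 z 0.1705 156
side 1830 [0.5545 0.0056] [0.3466 0.0465] 85.37918853759766 [[0.517300009727478, -0.16519999504089355], [0.5637000203132629, -0.16899999976158142], [0.5916000008583069, 0.17649999260902405], [0.5453000068664551, 0.18019999563694]]
  y -0.175 z 0.1706 173
  y -0.125 z 0.1706 459
  y -0.075 z 0.1705 410
  y -0.025 z 0.1705 359
  y 0.025 z 0.1702 228
  y 0.075 z 0.1706 25
  y 0.125 z 0.1702 171
```

View pics/c_s1.png

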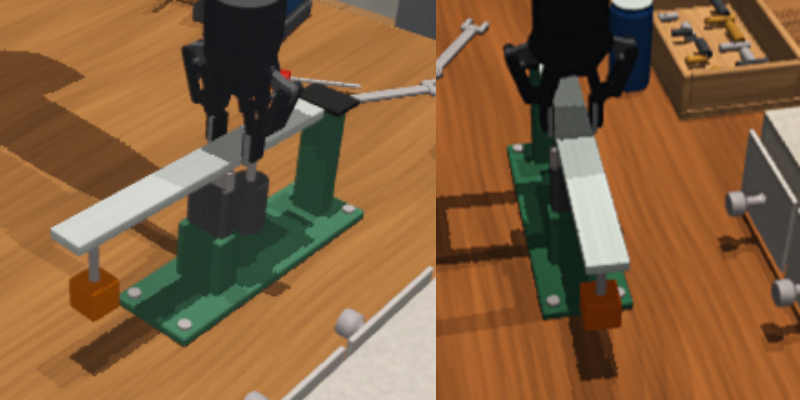

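The bar is off the rest and level (z ≈ 0.1705 along its whole length), with the grip still on. The rest's black top is now uncovered in scene at about (440,153), so I'll check the tip-to-rest gap, which should be 20 mm.

```bash
python3 - <<'E'
from h import *
for n,b in (('scene',(410,140,60,30)),('side',(255,90,60,40))):
    p=cv2.imread(f'pics/{n}_s1.png'); x,y,w,h=b
    a=cv2.resize(p[y:y+h,x:x+w],None,fx=12,fy=12,interpolation=cv2.INTER_NEAREST); a=cv2.convertScaleAbs(a,alpha=1.8,beta=25)
    for i in range(0,w,10): cv2.putText(a,str(x+i),(i*12,10),0,.4,(0,0,255),1); cv2.line(a,(i*12,0),(i*12,h*12),(90,160,160),1)
    for i in range(0,h,10): cv2.putText(a,str(y+i),(0,i*12+10),0,.4,(0,0,255),1); cv2.line(a,(0,i*12),(w*12,i*12),(90,160,160),1)
    cv2.imwrite(f'pics/post_{n}.png',a)
E
```

```text
(no output)
```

View pics/post_scene.png

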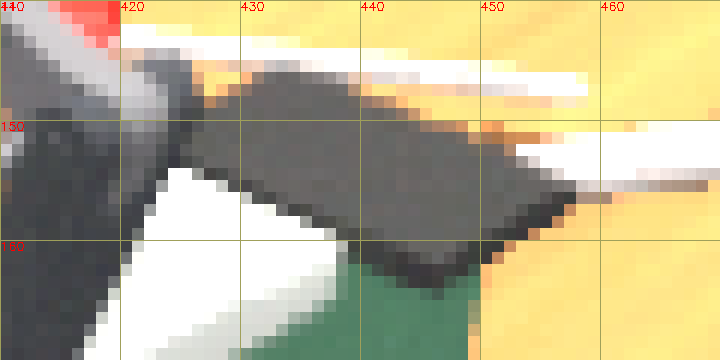

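The black top's corners are at (434,145.5), (458,155.5) and (446,162.5). The bar's end corners are at (439,159.5) and (424.5,154).

```bash
python3 - <<'E'
from h import *
q=[ray('scene',u,.16)[:2] for u in ((434,145.7),(458,155.2),(446,162.2))]; print(np.round(q,4),np.linalg.norm(q[0]-q[1]),np.linalg.norm(q[1]-q[2]))
c=(q[0]+q[2])/2; print('post centre',c)
a=np.radians(87.8); ex=np.array([np.cos(a),np.sin(a)]); E=c-.191*ex; print('edge',E)
t=[ray('scene',u,.172)[:2] for u in ((439.2,159.7),(424.7,154))]; print('tip',np.round(t,4)); m=np.mean(t,0); print('gap', (c-m)@ex-.02, 'edge at arm x', .175-(m-E)@ex)
E
```

```text
[[0.5411 0.2412]
 [0.5984 0.2401]
 [0.5961 0.2008]] 0.05731323837310691 0.03936940133852401
post centre [0.56857063 0.22101578]
edge [0.56123856 0.03015656]
tip [[0.5915 0.1814]
 [0.5583 0.1813]]
gap 0.019401686757700477 edge at arm x 0.023401686757700463
```

The gap is 19.4 mm and the edge sits under bar x ≈ +23.4 to 25, so I'll release in place, then rise straight up.

carry_out:
  plan:
    - [0.0,0,0,0,0]
    - [0.2,0,0,0,0]
    - [0.4,0,0,0,0]
    - [0.4,0,0,0,0]

```text
time: 10.18
tcp_pos: [0.5602, 0.0627, 0.1545]
tcp_rot: [0.999, -0.033, 0.0, -0.0]
force: [-0.1, -0.1, -1.0]
finger_gap: 0.701
```

```bash
python3 armfit.py s2
```

```text
10.175 [0.5602 0.0627 0.1545] [-0.13 -0.07 -1.04] 0.7010987477754185
scene 2531 [0.5594 0.0395] [0.4147 0.0589] 88.64750671386719 [[0.5250999927520752, -0.1670999974012375], [0.583899974822998, -0.16850000619888306], [0.5936999917030334, 0.24609999358654022], [0.5347999930381775, 0.2475000023841858]]
  y -0.175 z 0.1704 229
  y -0.125 z 0.1711 526
  y -0.075 z 0.1709 475
  y -0.025 z 0.1709 434
  y 0.025 z 0.1708 412
  y 0.075 z 0.171 237
  y 0.125 z 0.1665 83
  y 0.175 z 0.1703 130
side 1892 [ 0.5545 -0.0084] [0.3189 0.0458] 87.4554214477539 [[0.5246000289916992, -0.16660000383853912], [0.5702999830245972, -0.16869999468326569], [0.5843999981880188, 0.14990000426769257], [0.5386999845504761, 0.15199999511241913]]
  y -0.175 z 0.1683 169
  y -0.125 z 0.1686 466
  y -0.075 z 0.1692 411
  y -0.025 z 0.1696 362
  y 0.025 z 0.1702 235
  y 0.075 z 0.1714 29
  y 0.125 z 0.1712 219
```

View pics/c_s2.png

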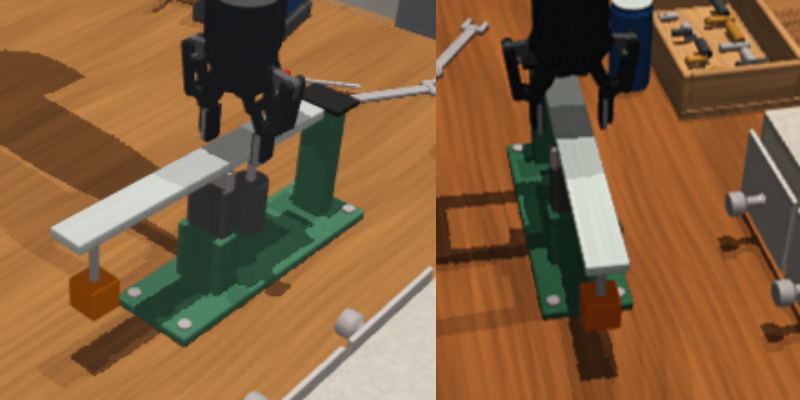

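It's still balanced after release, with at most a slight rock (about 0.5°). I'll rise clear, let it settle, and check again.

carry_out:
  plan:
    - [0.4,0,0,-0.01,0]
    - [0.4,0,0,-0.02,0]
    - [0.4,0,0,-0.03,0]
    - [0.4,0,0,-0.03,0]
    - [0.4,0,0,-0.03,0]
    - [0.4,0,0,0,0]

```text
time: 11.02
tcp_pos: [0.5622, 0.0626, 0.2794]
tcp_rot: [0.999, -0.033, 0.004, -0.0]
force: [-0.4, 0.1, -0.1]
finger_gap: 0.704
```

```bash
python3 armfit.py s3; python3 - <<'E'
from h import *
C=cal('wrist'); p,d=grab_frame('wrist'); cv2.imwrite('pics/w3.png',p)
P=cloud('wrist',d,C); S=cv2.cvtColor(p,cv2.COLOR_BGR2HSV)[...,1]
m=((P[...,2]>0.155)&(P[...,2]<0.19)&(S<70)&(abs(P[...,0]-.56)<.05)&(p.max(2)>100))
q=P[m]
for lo in np.arange(-.2,.2,.04):
    k=(q[:,1]>lo)&(q[:,1]<lo+.04)
    if k.sum()>50: print(round(lo+.02,3),'x lo/hi',np.percentile(q[k,0],[3,97]).round(4),'z',np.median(q[k,2]).round(4))
E
```

```text
11.025 [0.5622 0.0626 0.2794] [-0.41  0.06 -0.13] 0.7040380559679813
scene 2996 [0.559  0.0399] [0.4146 0.0569] 88.62063598632812 [[0.5254999995231628, -0.16660000383853912], [0.5824000239372253, -0.1679999977350235], [0.5924000144004822, 0.24650000035762787], [0.5354999899864197, 0.24779999256134033]]
  y -0.175 z 0.1722 237
  y -0.125 z 0.1727 514
  y -0.075 z 0.1719 477
  y -0.025 z 0.1714 436
  y 0.025 z 0.1709 408
  y 0.075 z 0.1703 370
  y 0.125 z 0.1696 336
  y 0.175 z 0.169 211
side 2208 [0.5548 0.0209] [0.3765 0.0477] 86.2088851928711 [[0.5185999870300293, -0.16529999673366547], [0.5662000179290771, -0.16850000619888306], [0.5910999774932861, 0.20720000565052032], [0.5435000061988831, 0.2102999985218048]]
  y -0.175 z 0.1728 165
  y -0.125 z 0.1723 447
  y -0.075 z 0.1718 404
  y -0.025 z 0.171 356
  y 0.025 z 0.1705 310
  y 0.075 z 0.1697 114
  y 0.125 z 0.1692 251
  y 0.175 z 0.1687 148
-0.06 x lo/hi [0.534  0.5706] z 0.1708
-0.02 x lo/hi [0.5361 0.5731] z 0.1707
0.02 x lo/hi [0.537  0.5766] z 0.1705
0.06 x lo/hi [0.5411 0.5786] z 0.1705
0.1 x lo/hi [0.5438 0.5811] z 0.1703
0.14 x lo/hi [0.5465 0.5836] z 0.1703
0.18 x lo/hi [0.5485 0.5855] z 0.1701
```

View pics/w3.png

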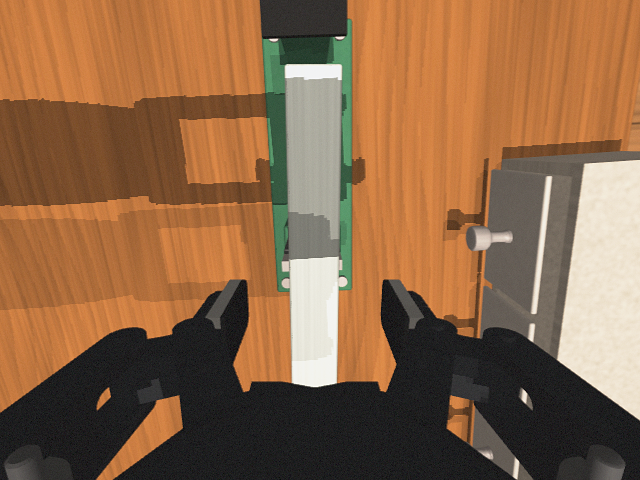

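View pics/c_s3.png

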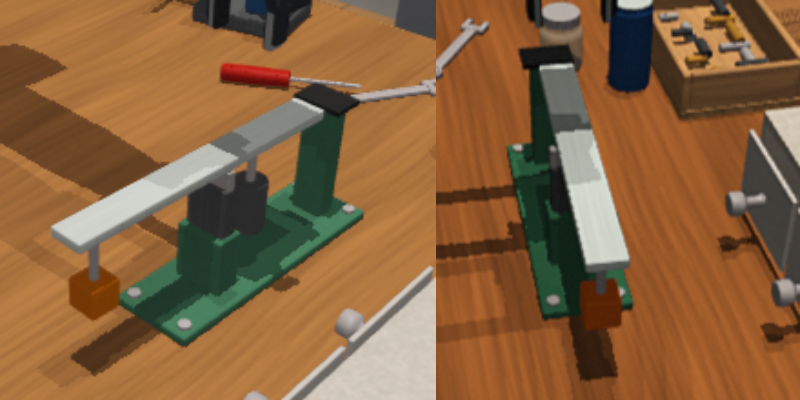

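The bar is balanced: z varies by less than 1 mm over 240 mm of length in the wrist view, and the rock is dying out. Next are the red marker and its neighbours, from both fixed views.

```bash
python3 - <<'E'
from h import *
res={}
for n in ["scene","side"]:
    p=cv2.imread(f'pics/{n}_s3.png')
    H,S,V=cv2.split(cv2.cvtColor(p,cv2.COLOR_BGR2HSV))
    ms={'red':((H<4)|(H>176))&(S>200),'yellow':(H>22)&(H<34)&(S>150),'green':(H>50)&(H<75)&(S>200),'blue':(H>100)&(H<125)&(S>180),'black':(V<45)&(S<120)}
    for k,m in ms.items():
        m=(m&((V>60)|(k=='black'))).astype(np.uint8); c,l,s,ce=cv2.connectedComponentsWithStats(m)
        for i in range(1,c):
            x,y,w,h,a=s[i]
            if 120<a<900 and y>300 and w<26 and h<30 and 160<x<400:
                # top centre of grip: highest rows ; foot
                ys,xs=np.nonzero(l==i); top=(xs[ys<=y+2].mean(), y+2.); bot=(xs[ys>=y+h-8].mean(),)
                cen=ce[i]; R_=ray(n,cen,.012); res[(n,k)]=cen; print(n,k,s[i],cen.round(1),'bottom@front',ray(n,(xs[ys>=y+h-3].mean(),y+h),0).round(4)[:2])
for k in ['red','yellow','green','blue']:
    if ('scene',k) in res and ('side',k) in res: X,e=tri(res['scene',k],res['side',k]); print(k,X.round(4),np.round(e,4))
print('black foot', ray('side',(385,342),.004), 'black grip top', ray('side',(387,327),.034))
E
```

```text
scene red [230 346  19  24 319] [238.3 358.6] bottom@front [ 0.5783 -0.3339]
scene yellow [261 324  18  24 316] [269.2 336.6] bottom@front [ 0.5808 -0.2684]
scene blue [171 314  18  22 276] [178.9 325.5] bottom@front [ 0.4476 -0.3559]
side red [338 349  19  24 304] [347.6 361.5] bottom@front [ 0.5614 -0.3387]
side yellow [329 317  18  22 282] [338.1 328.5] bottom@front [ 0.5638 -0.2711]
side green [335 396  19  16 144] [343.9 405. ] bottom@front [ 0.5381 -0.4032]
side blue [260 377  20  24 331] [269.7 389.7] bottom@front [ 0.4306 -0.3602]
side black [376 327  18  22 211] [384.8 338.2] bottom@front [ 0.6345 -0.3077]
red [ 0.5656 -0.3218  0.0066] [0.0003 0.0003]
yellow [ 0.568  -0.2553  0.0077] [0. 0.]
blue [ 0.4337 -0.3444  0.0065] [0.0004 0.0004]
black foot [ 0.63834812 -0.29704223  0.004     ] black grip top [ 0.6410918  -0.28918575  0.034     ]
```

Red is at about (0.5655,-0.322). Its neighbours (yellow at 67 mm, green at 72 mm, black at 79 mm) leave room for half-open jaws. I'll move to a wrist-camera viewpoint just short of it.

carry_out:
  plan:
    - [0.4,0.0027,0.036,0,0]
    - [0.4,0.0027,0.036,0,0]
    - [0.4,0.0027,0.036,0,0]
    - [0.4,0.0027,0.036,0,0]
    - [0.4,0.0027,0.036,0,0]
    - [0.4,0.0027,0.036,0,0]
    - [0.4,0.0027,0.036,0,0]
    - [0.4,0.0027,0.036,0,0]
    - [0.2,0.0027,0.036,0,0]
    - [0.1,0.0027,0.036,0,0]
    - [0,0.0027,0.036,0,0]
    - [0,0.0027,0.036,0,0]
    - [0,0,0,0,0]
    - [0,0,0,0,0]

```text
time: 12.92
tcp_pos: [0.5632, -0.3698, 0.2729]
tcp_rot: [0.999, -0.033, -0.001, -0.001]
force: [0.6, -0.4, -0.3]
finger_gap: 0.497
```

```bash
python3 - <<'E'
from h import *
C=cal('wrist'); p,d=grab_frame('wrist'); cv2.imwrite('pics/w4.png',p); print(get_obs()['tcp_pos'],C[3])
H,S,V=cv2.split(cv2.cvtColor(p,cv2.COLOR_BGR2HSV)); P=cloud('wrist',d,C)
m=(((H<4)|(H>176))&(S>180)&(V>60)).astype(np.uint8); c,l,s,ce=cv2.connectedComponentsWithStats(m)
for i in range(1,c):
    if s[i,4]>150:
        q=P[l==i]; print(s[i],ce[i].round(1),np.nanmin(q,0).round(4),np.nanmax(q,0).round(4))
        if s[i,2]<80:
            t=q[q[:,2]>.030]; print('top',len(t),(np.percentile(t[:,:2],2,0)+np.percentile(t[:,:2],98,0))/2, np.median(t[:,2])); b=q[q[:,2]<.012]; print('disc box',b[:,:2].min(0),b[:,:2].max(0))
E
```

```text
[ 0.56349025 -0.3694306   0.27342681] [ 0.5677162  -0.30433009  0.41823484]
[302 152  26  26 511] [314.5 164.6] [ 0.551  -0.3369  0.0044] [ 0.5814 -0.307   0.0346]
top 193 [ 0.56633459 -0.32222365] 0.03245275550626425
disc box [ 0.55097281 -0.33694996] [ 0.5814319  -0.30697037]
[  438   195   202   232 29127] [558.6 287.2] [ 0.6201 -0.5539  0.0034] [ 0.9104 -0.3602  0.3639]
[486 377  18  26 165] [493.9 389.1] [ 0.7168 -0.5406  0.1378] [ 0.7223 -0.5203  0.1719]
top 165 [ 0.71931302 -0.53035171] 0.15740280746865398Traceback (most recent call last):
  File "<stdin>", line 9, in <module>
    return umr_minimum(a, axis, None, out, keepdims, initial, where)
ValueError: zero-size array to reduction operation minimum which has no identity
```

View pics/w4.png

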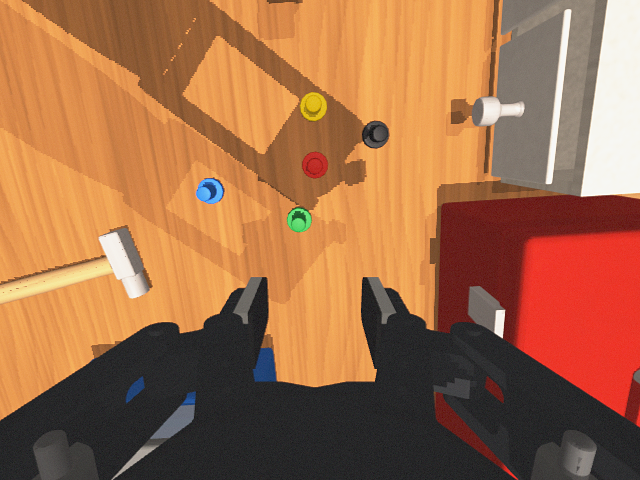

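The wrist view shows red at (314,165), between yellow (313,106), green (299,219) and black (375,134). Its centre is (0.566,-0.322) with its top at 0.034, which matches the fixed cameras. I'll move over it and go down with the jaws half open.

carry_out:
  plan:
    - [0,0,-0.0235,0,0]
    - [0,-0.0004,-0.024,0,0]
    - [0,0,0,0.04,0]
    - [0,0,0,0.04,0]
    - [0,0,0,0.04,0]
    - [0,0,0,0.04,0]
    - [0,0,0,0.03,0]
    - [0,0,0,0.02,0]
    - [0,0,0,0.01,0]
    - [0,0,0,0,0]
    - [0,0,0,0,0]

```text
time: 14.35
tcp_pos: [0.5674, -0.3237, 0.056]
tcp_rot: [0.999, -0.033, 0.001, 0.001]
force: [0.6, -0.3, -0.2]
finger_gap: 0.502
```

```bash
python3 - <<'E'
from h import *
o=get_obs(); print(o['tcp_pos'],o['force'])
p,_=grab_frame('side'); a=p[290:410,280:420]; q,_=grab_frame('scene'); b=q[290:410,170:310]
cv2.imwrite('pics/g1.png',cv2.resize(np.hstack([a,b]),None,fx=2.8,fy=2.8,interpolation=cv2.INTER_CUBIC))
E
```

```text
[ 0.56735808 -0.32374156  0.05598558] [ 0.55890421 -0.2992302  -0.23786797]
```

View pics/g1.png

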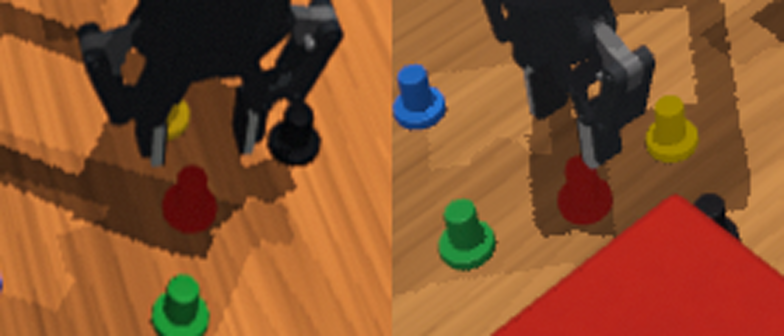

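The open jaws are above the red marker, centred, and clear of the yellow and black ones. I'll trim 1 to 2 mm and go down the last 41 mm.

carry_out:
  plan:
    - [0,-0.0013,-0.0016,0.015,0]
    - [0,0,0,0.015,0]
    - [0,0,0,0.008,0]
    - [0,0,0,0.003,0]
    - [0,0,0,0,0]
    - [0,0,0,0,0]

```text
time: 15.2
tcp_pos: [0.5656, -0.3218, 0.0139]
tcp_rot: [0.999, -0.033, 0.0, 0.0]
force: [-0.7, -0.3, -0.4]
finger_gap: 0.503
```

carry_out:
  plan:
    - [-0.3,0,0,0,0]
    - [-0.5,0,0,0,0]
    - [-0.7,0,0,0,0]
    - [-0.8,0,0,0,0]
    - [-0.8,0,0,0,0]

```text
time: 15.82
tcp_pos: [0.5656, -0.3217, 0.014]
tcp_rot: [0.999, -0.033, 0.0, 0.0]
force: [-0.3, 0.1, 5.0]
finger_gap: 0.181
```

The gap of 0.181 fits the 18 mm grip, with the same slight under-reading as on the 40 mm bar. I'll lift and check.

carry_out:
  plan:
    - [-0.8,0,0,-0.005,0]
    - [-0.8,0,0,-0.015,0]
    - [-0.8,0,0,-0.03,0]
    - [-0.8,0,0,-0.04,0]
    - [-0.8,0,0,-0.05,0]
    - [-0.8,0,0,-0.05,0]
    - [-0.8,0,0,-0.05,0]
    - [-0.8,0,0,-0.03,0]
    - [-0.8,0,0,0,0]
    - [-0.8,0,0,0,0]

```text
time: 17.08
tcp_pos: [0.5647, -0.3211, 0.2823]
tcp_rot: [0.999, -0.033, -0.001, -0.0]
force: [0.1, 0.5, -0.7]
finger_gap: 0.183
```

```bash
python3 - <<'E'
from h import *
o=get_obs(); print(o['tcp_pos'],o['force'],o['finger_gap'])
rs={};ims=[]
for n in ['scene','side']:
    p,d=grab_frame(n); u,v=map(int,proj(n,o['tcp_pos'])); print(n,u,v)
    x0,y0=max(0,u-50),max(0,v-50); ims.append(cv2.resize(p[y0:y0+100,x0:x0+100],(400,400),interpolation=cv2.INTER_CUBIC)); P=cloud(n,d)
    H,S,V=cv2.split(cv2.cvtColor(p,cv2.COLOR_BGR2HSV)); m=((H<4)|(H>176))&(S>180)&(V>40)&(np.abs(P-o['tcp_pos']).max(2)<.06)
    q=P[m]; print(m.sum(),q.min(0),q.max(0))
cv2.imwrite('pics/l1.png',np.hstack(ims))
E
```

```text
[ 0.56469341 -0.32107567  0.28225314] [ 0.14975639  0.46986826 -0.66496233] 0.18273860427738908
scene 217 220
297 [ 0.55230932 -0.33815433  0.26816745] [ 0.58183004 -0.30874612  0.30252025]
side 360 236
443 [ 0.54734026 -0.33959922  0.26852827] [ 0.57688541 -0.31253976  0.3015249 ]
```

View pics/l1.png

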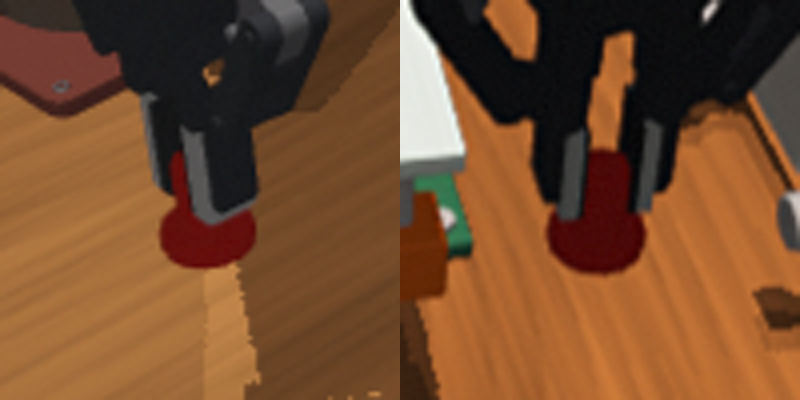

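The marker is held upright, with its underside 14 mm below the TCP. I'll carry it over the knife edge at (0.558,0.034).

carry_out:
  plan:
    - [-0.8,-0.001,-0.013,0,0]
    - [-0.8,-0.002,-0.025,0,0]
    - [-0.8,-0.003,-0.035,0,0]
    - [-0.8,-0.003,-0.035,0,0]
    - [-0.8,-0.003,-0.035,0,0]
    - [-0.8,-0.003,-0.035,0,0]
    - [-0.8,-0.003,-0.035,0,0]
    - [-0.8,-0.003,-0.035,0,0]
    - [-0.8,-0.003,-0.035,0,0]
    - [-0.8,-0.003,-0.035,0,0]
    - [-0.8,-0.003,-0.022,0,0]
    - [-0.8,-0.002,-0.013,0,0]
    - [-0.8,0,0,0,0]
    - [-0.8,0,0,0,0]
    - [-0.8,0,0,0,0]

```text
time: 19.05
tcp_pos: [0.5569, 0.0321, 0.2833]
tcp_rot: [0.999, -0.034, -0.0, 0.0]
force: [0.5, -0.8, -0.1]
finger_gap: 0.181
```

```bash
python3 armfit.py s5; python3 - <<'E'
from h import *
C=cal('wrist'); p,d=grab_frame('wrist'); cv2.imwrite('pics/w5.png',p)
P=cloud('wrist',d,C); S=cv2.cvtColor(p,cv2.COLOR_BGR2HSV)[...,1]
m=((P[...,2]>0.155)&(P[...,2]<0.19)&(S<70)&(abs(P[...,0]-.56)<.05)&(p.max(2)>100))
q=P[m]
for lo in np.arange(-.2,.2,.04):
    k=(q[:,1]>lo)&(q[:,1]<lo+.04)
    if k.sum()>50: print(round(lo+.02,3),'x lo/hi',np.percentile(q[k,0],[3,97]).round(4),'z',np.median(q[k,2]).round(4))
E
```

```text
19.05 [0.5569 0.0321 0.2833] [ 0.47 -0.76 -0.09] 0.18123679729412606
scene 3028 [0.5542 0.0398] [0.4125 0.0577] 87.07797241210938 [[0.5149000287055969, -0.1647000014781952], [0.5724999904632568, -0.16760000586509705], [0.593500018119812, 0.2443999946117401], [0.5358999967575073, 0.24729999899864197]]
  y -0.175 z 0.1691 235
  y -0.125 z 0.1702 522
  y -0.075 z 0.1703 480
  y -0.025 z 0.1706 441
  y 0.025 z 0.1706 411
  y 0.075 z 0.1709 374
  y 0.125 z 0.1711 350
  y 0.175 z 0.1711 210
side 2256 [0.5576 0.0212] [0.3786 0.0424] 86.12114715576172 [[0.5235999822616577, -0.16619999706745148], [0.5659999847412109, -0.16910000145435333], [0.5916000008583069, 0.2085999995470047], [0.5493000149726868, 0.21150000393390656]]
  y -0.175 z 0.1693 170
  y -0.125 z 0.1695 465
  y -0.075 z 0.1698 411
  y -0.025 z 0.1702 357
  y 0.025 z 0.1703 147
  y 0.075 z 0.1707 278
  y 0.125 z 0.1709 254
  y 0.175 z 0.1709 161
-0.1 x lo/hi [0.5316 0.5675] z 0.1697
-0.06 x lo/hi [0.5342 0.5659] z 0.1699
0.02 x lo/hi [0.5366 0.5773] z 0.1704
0.06 x lo/hi [0.5413 0.5787] z 0.1707
0.1 x lo/hi [0.544  0.5813] z 0.171
0.14 x lo/hi [0.5465 0.5839] z 0.1713
0.18 x lo/hi [0.5486 0.5859] z 0.1714
```

View pics/c_s5.png

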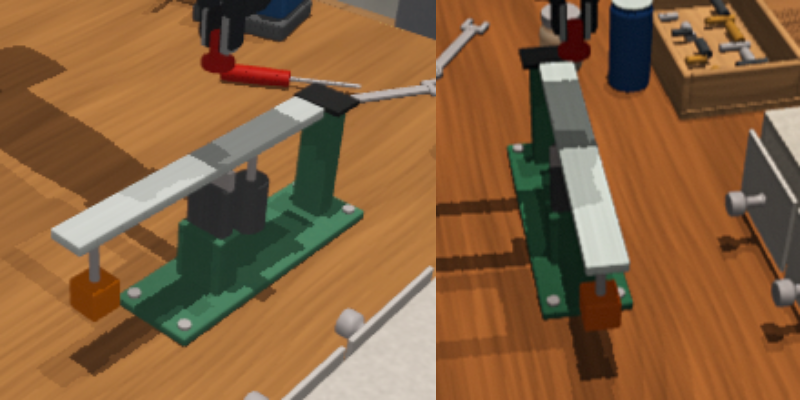

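View pics/w5.png

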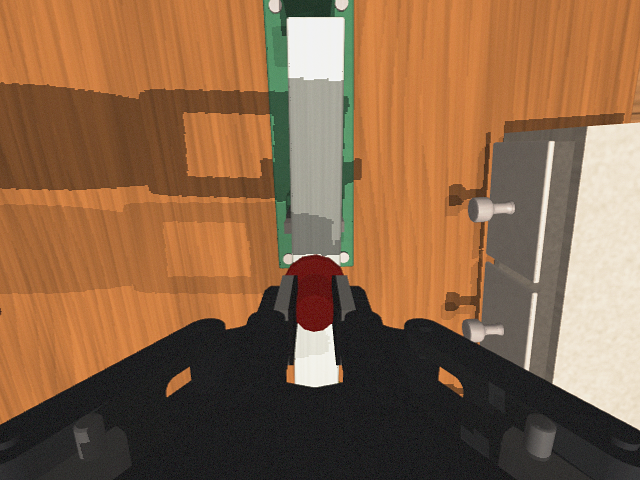

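The bar is balanced (tilt about 0.3°) and the marker is above the knife. I'll lower it, slowly at the end.

carry_out:
  plan:
    - [-0.8,0.0009,-0.0015,0.02,0]
    - [-0.8,0,0,0.025,0]
    - [-0.8,0,0,0.02,0]
    - [-0.8,0,0,0.01,0]
    - [-0.8,0,0,0.006,0]
    - [-0.8,0,0,0.004,0]
    - [-0.8,0,0,0,0]
    - [-0.8,0,0,0,0]

```text
time: 20.2
tcp_pos: [0.5583, 0.0343, 0.1991]
tcp_rot: [0.999, -0.033, 0.001, 0.0]
force: [-0.3, -0.4, -0.3]
finger_gap: 0.181
```

```bash
python3 armfit.py s6|grep -v box; python3 - <<'E'
from h import *
a=cv2.imread('pics/scene_s6.png')[120:220,330:450];b=cv2.imread('pics/side_s6.png')[80:180,230:350]
cv2.imwrite('pics/p6.png',cv2.convertScaleAbs(cv2.resize(np.hstack([a,b]),None,fx=3.3,fy=3.3,interpolation=cv2.INTER_CUBIC),alpha=1.3,beta=15))
E
```

```text
20.2 [0.5583 0.0343 0.1991] [-0.27 -0.35 -0.32] 0.18080800891828896
scene 2934 [0.558  0.0393] [0.4121 0.0584] 88.22433471679688 [[0.5224000215530396, -0.16580000519752502], [0.5807999968528748, -0.16760000586509705], [0.5935999751091003, 0.2442999929189682], [0.5351999998092651, 0.24609999358654022]]
  y -0.175 z 0.1695 238
  y -0.125 z 0.1702 522
  y -0.075 z 0.1703 481
  y -0.025 z 0.1706 438
  y 0.025 z 0.1705 369
  y 0.075 z 0.1708 314
  y 0.125 z 0.1711 347
  y 0.175 z 0.1709 218
side 1641 [0.5566 0.0207] [0.3764 0.0403] 86.01205444335938 [[0.5234000086784363, -0.1656000018119812], [0.5637000203132629, -0.16840000450611115], [0.5898000001907349, 0.2070000022649765], [0.5496000051498413, 0.20980000495910645]]
  y -0.175 z 0.1702 173
  y -0.125 z 0.1705 452
  y -0.075 z 0.1705 412
  y -0.025 z 0.1704 362
  y 0.025 z 0.1703 67
  y 0.075 z 0.1703 42
  y 0.125 z 0.1702 98
  y 0.175 z 0.1702 33
```

View pics/p6.png

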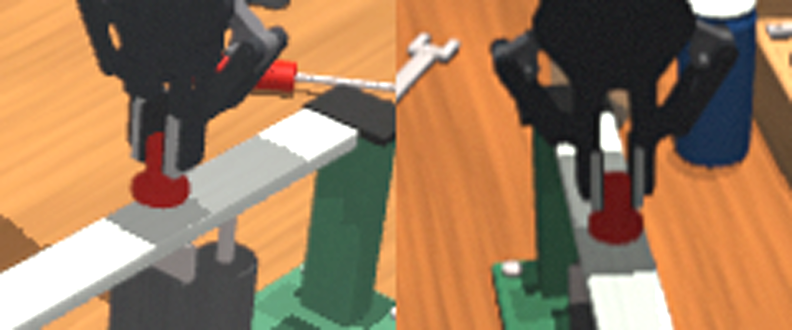

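The marker is centred across the bar, with its underside about 13 mm above the bar top. I'll close in with small steps and watch the force.

carry_out:
  plan:
    - [-0.8,0,0,0.004,0]
    - [-0.8,0,0,0.004,0]
    - [-0.8,0,0,0.002,0]
    - [-0.8,0,0,0.001,0]
    - [-0.8,0,0,0,0]
    - [-0.8,0,0,0,0]

```text
time: 21.05
tcp_pos: [0.558, 0.0343, 0.1875]
tcp_rot: [0.999, -0.033, 0.0, -0.0]
force: [-0.2, 0.3, -0.7]
finger_gap: 0.182
```

carry_out:
  plan:
    - [-0.8,0,0,0.001,0]
    - [-0.8,0,0,0,0]
    - [-0.8,0,0,0,0]

```text
time: 21.42
tcp_pos: [0.5579, 0.0343, 0.1864]
tcp_rot: [0.999, -0.033, -0.0, -0.0]
force: [-0.1, 0.2, -1.1]
finger_gap: 0.175
```

carry_out:
  plan:
    - [-0.8,0,0,0.0007,0]
    - [-0.8,0,0,0,0]
    - [-0.8,0,0,0,0]

```text
time: 21.8
tcp_pos: [0.5579, 0.0343, 0.1859]
tcp_rot: [0.999, -0.033, 0.0, 0.0]
force: [-0.3, 0.0, 0.7]
finger_gap: 0.178
```

carry_out:
  plan:
    - [-0.8,0,0,0.0007,0]
    - [-0.8,0,0,0,0]
    - [-0.8,0,0,0,0]

```text
time: 22.18
tcp_pos: [0.558, 0.0343, 0.1859]
tcp_rot: [0.999, -0.033, 0.0, 0.0]
force: [-2.1, -0.4, 5.7]
finger_gap: 0.181
```

It's touching: the TCP stopped at 0.1859 and the force rose to 5.7 N. I'll back off 0.6 mm, then open gently.

carry_out:
  plan:
    - [-0.8,0,0,-0.0006,0]
    - [-0.8,0,0,0,0]
    - [-0.6,0,0,0,0]
    - [-0.5,0,0,0,0]
    - [-0.4,0,0,0,0]
    - [-0.3,0,0,0,0]
    - [-0.2,0,0,0,0]
    - [-0.1,0,0,0,0]
    - [-0.1,0,0,0,0]

```text
time: 23.3
tcp_pos: [0.5579, 0.0343, 0.1856]
tcp_rot: [0.999, -0.033, 0.0, -0.0]
force: [0.2, -0.5, 0.4]
finger_gap: 0.449
```

```bash
python3 armfit.py s7|grep -v box; python3 - <<'E'
from h import *
a=cv2.imread('pics/scene_s7.png')[120:220,330:450];b=cv2.imread('pics/side_s7.png')[80:180,230:350]
cv2.imwrite('pics/p7.png',cv2.convertScaleAbs(cv2.resize(np.hstack([a,b]),None,fx=3.3,fy=3.3,interpolation=cv2.INTER_CUBIC),alpha=1.3,beta=15))
E
```

```text
23.3 [0.5579 0.0343 0.1856] [ 0.19 -0.5   0.35] 0.44892538282135996
scene 2723 [0.5615 0.0392] [0.4142 0.0592] 88.96589660644531 [[0.5281000137329102, -0.16740000247955322], [0.5873000025749207, -0.16850000619888306], [0.5947999954223633, 0.24570000171661377], [0.5356000065803528, 0.2468000054359436]]
  y -0.175 z 0.1696 238
  y -0.125 z 0.1702 518
  y -0.075 z 0.1703 481
  y -0.025 z 0.1705 441
  y 0.025 z 0.1704 253
  y 0.075 z 0.1705 231
  y 0.125 z 0.1711 344
  y 0.175 z 0.1711 212
side 1779 [0.5564 0.019 ] [0.3733 0.0401] 86.14706420898438 [[0.5238000154495239, -0.16590000689029694], [0.5637999773025513, -0.16859999299049377], [0.5889000296592712, 0.20389999449253082], [0.5489000082015991, 0.20659999549388885]]
  y -0.175 z 0.17 177
  y -0.125 z 0.17 454
  y -0.075 z 0.1701 411
  y -0.025 z 0.1702 364
  y 0.025 z 0.1703 60
  y 0.075 z 0.1704 80
  y 0.125 z 0.1707 173
  y 0.175 z 0.1704 58
```

View pics/p7.png

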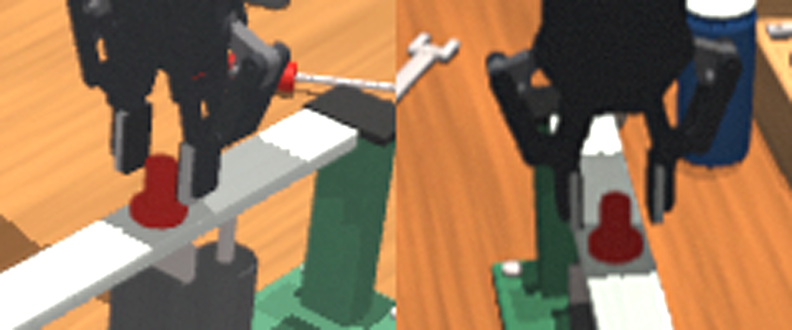

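The marker stands free and upright on the bar, and the jaws clear it on both sides. I'll rise straight up, back away and check.

carry_out:
  plan:
    - [-0.1,0,0,-0.005,0]
    - [-0.1,0,0,-0.015,0]
    - [-0.1,0,0,-0.03,0]
    - [-0.1,0,0,-0.04,0]
    - [-0.1,0,0,-0.04,0]
    - [-0.1,0,0.01,-0.02,0]
    - [-0.1,0,0.02,0,0]
    - [-0.1,0,0.03,0,0]
    - [-0.1,0,0.02,0,0]
    - [-0.1,0,0,0,0]
    - [-0.1,0,0,0,0]
    - [-0.1,0,0,0,0]
    - [-0.1,0,0,0,0]

```text
time: 25.02
tcp_pos: [0.5526, -0.0449, 0.3356]
tcp_rot: [0.999, -0.033, 0.0, -0.0]
force: [0.0, -0.0, 0.5]
finger_gap: 0.451
```

```bash
python3 armfit.py s8|grep -v box; python3 - <<'E'
from h import *
C=cal('wrist'); p,d=grab_frame('wrist'); cv2.imwrite('pics/w8.png',p)
P=cloud('wrist',d,C); H,S,V=cv2.split(cv2.cvtColor(p,cv2.COLOR_BGR2HSV))
m=((H<4)|(H>176))&(S>170)&(V>40)&(P[...,2]>.16)&(P[...,2]<.22)&(abs(P[...,0]-.56)<.05)
q=P[m]; b=q[q[:,2]<.184]; t=q[q[:,2]>.2]; print('disc mid',(b.min(0)+b.max(0))/2,np.ptp(b,axis=0),'top',(t.min(0)+t.max(0))/2)
for n in ['scene','side']:
    s=cv2.imread(f'pics/{n}_s8.png'); Hs,Ss,Vs=cv2.split(cv2.cvtColor(s,cv2.COLOR_BGR2HSV))
    m=(Hs>100)&(Hs<125)&(Ss>180)&(Vs>60); c,l,st,ce=cv2.connectedComponentsWithStats(m.astype(np.uint8)); print(n,'blue',[ce[i].round(1) for i in range(1,c) if 120<st[i,4]<900 and st[i,1]>300])
E
```

```text
25.025 [ 0.5526 -0.0449  0.3356] [ 0.01 -0.04  0.5 ] 0.4511513447797423
scene 2839 [0.5597 0.0393] [0.4115 0.0573] 88.52558898925781 [[0.5257999897003174, -0.1657000035047531], [0.5830000042915344, -0.1671999990940094], [0.5935999751091003, 0.24420000612735748], [0.5364000201225281, 0.24570000171661377]]
  y -0.175 z 0.1699 238
  y -0.125 z 0.1706 516
  y -0.075 z 0.1706 480
  y -0.025 z 0.1707 436
  y 0.025 z 0.1705 266
  y 0.075 z 0.1709 336
  y 0.125 z 0.1709 349
  y 0.175 z 0.1709 214
side 2006 [0.5563 0.021 ] [0.3758 0.0403] 86.14844512939453 [[0.5235999822616577, -0.16509999334812164], [0.5637999773025513, -0.16779999434947968], [0.5891000032424927, 0.2071000039577484], [0.548799991607666, 0.20980000495910645]]
  y -0.175 z 0.1699 174
  y -0.125 z 0.1702 454
  y -0.075 z 0.1703 366
  y -0.025 z 0.1705 266
  y 0.025 z 0.1705 153
  y 0.075 z 0.1704 158
  y 0.125 z 0.1705 263
  y 0.175 z 0.1704 157
disc mid [0.55747719 0.0334114  0.17864377] [0.02986177 0.03069194 0.00400686] top [0.5579399  0.0334982  0.20413248]
scene blue [array([178.9, 325.5])]
side blue [array([269.7, 389.7])]
```

View pics/w8.png

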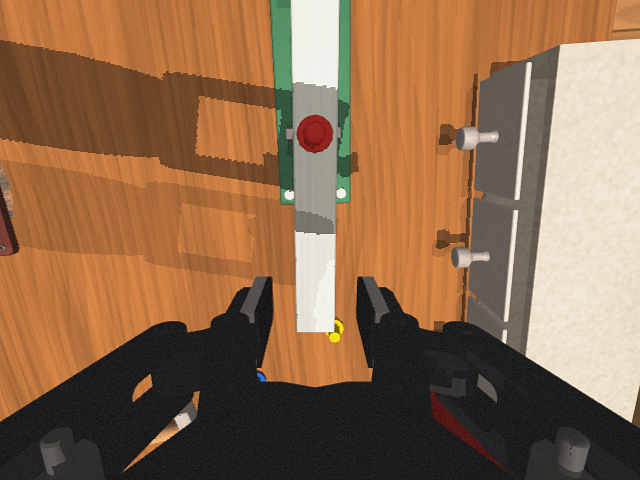

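View pics/c_s8.png

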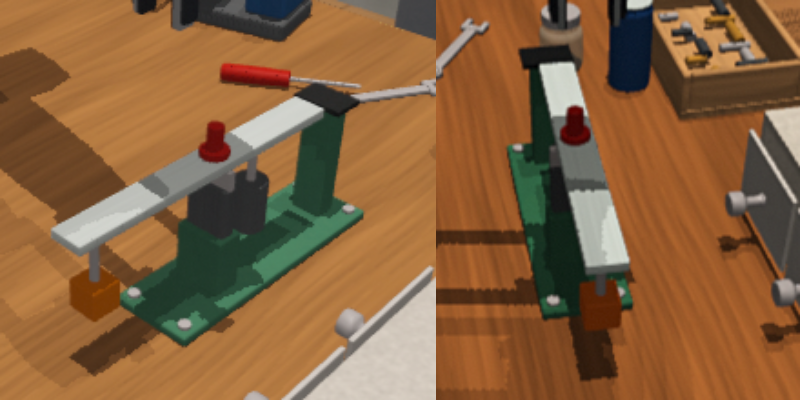

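In the wrist view, the marker at (315,133) sits midway between the knife ends at (290,133) and (340,132). The bar is level, blue hasn't moved, and the robot is clear. I'm handing in.

```bash
python3 -c "
from rig import close_job
print(close_job())"
```

```text
the job is handed in; nothing more can be done
None
```

The job is done and handed in at about 25 s of the 51 s allowed. I slid the lamp arm about 59 mm along the knife edge until it balanced, let go, then stood the red marker upright on it above the edge.

**Last checks:**
- **Balance:** the arm is level to within about 1 mm along its whole length. It was clear of the parking rest by about 19 mm, against the stated 20 mm, measured just before I let go.
- **Marker:** the red marker is at (0.558, 0.033). My estimate of the knife's middle is (0.558, 0.034). It stands midway between the visible knife ends.
- **Blue marker:** its pixels are the same in both fixed cameras as at the start.
- **Robot:** nothing is touching; it ended about 0.13 m above the arm and off to one side.

**What failed or disagreed:**
- **First grasp missed:** the fingers closed just above the arm. The fingertips turned out to sit 2 to 5 mm behind the TCP at half opening, where I had reckoned on about 11 mm ahead from the stated 17 mm. The arm was not moved, and I regrasped using the measured offset.
- **Rocking:** the arm rocked by about half a degree after release, and the rocking died down.
- **Knife position:** one rougher estimate, taken from the rest's corners, differed from the others by 3 to 4 mm.

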